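Check a clamped metal sample with the hand-held analyser

ROBOT

A 6-joint arm with a two-finger parallel gripper is mounted at the origin on the work surface. World frame = base frame: x ahead of the robot, y to its left, z up, the work surface at z = 0. Lengths are in mm, angles in degrees, forces in N, time in s.
With the tool pointing down it reaches from about 425 to 925 mm from the base axis. Payload 12.5 kg.
Tool frame: the origin (TCP) lies at the very end of the fingers, on their centre line; the grasp point (between the pads) lies 19 mm behind it; z points along the fingers, y is the line along which they close (so a half turn about z gives the same grasp; the last joint's range is limited). The gripper opens to 85 mm and grips with 20 to 120 N. Pads are 22 mm wide; open, the fingers measure 114 mm over their backs; the gripper's body (76 mm by 85 mm) begins 54 mm behind the grasp point. The pads swing forward as they close: fully open they stand 13 mm farther back than shut.
Start: joints at [-80.077, 28.126, 89.318, -0, 62.55, -6.05], TCP at [172.024, -600.877, 231.327] pointing down, gripper open.
Joint ranges: [-177.58, 177.58], [-47.91, 125.51], [2.72, 160], [-65.01, 245.01], [3.68, 167.84], [-153.87, 153.87]. Speed limits (degrees/s): [127.2, 127.2, 159.86, 180, 180, 180].

INTERFACE

Orientations are given as a 3x3 rotation matrix whose columns are the frame's x, y, z axes.
In Python, from bench import * gives the robot as it stands. The module is installed in compiled form; this text tells all that it offers.
- The arm moves only by the tool step_arm, never from a script. Its argument "rows" is a list of rows, each an object with "rot": the turn, a rotation vector about the tool's x, y, z in units of 5 degrees (1.0 is 5 degrees), a list of three; "dp": the shift along the tool's x, y, z in units of 30 mm (1.0 is 30 mm), a list of three; "gripper": the finger opening in mm, from 0 to 85.4. A call has 1 to 5 rows; each row shifts and turns the commanded pose from where the row before left it, along the tool's axes as they then stand; what a row does not reach is not made up. A row lasts 1/12 s, in which the tool goes at most 41.7 mm and 7.16 degrees, less where a joint would pass 70% of its speed; a pose out of reach is approached as far as the arm can. A call is refused whole if a number of a shift passes 1 or a number of a turn 1, either way. A call with a gripper value outside its range is refused whole. The fingers move at their own pace and stop on an object; the grip force is fixed at half the most. Time passes only in rows, so rows that do not move let the fingers close. It gives the time, the measured TCP pose, the force, the opening and the grip force at its end, in the units of the state.
- sense(): the state, without advancing time (a new reading comes with each control period).
- read_camera(name): name is "scene" or "top"; returns a dict with "frame" (420x560x3 uint8, red, green, blue), "depth" (420x560 float32, mm along the optical axis (not along the pixel's ray), 0 where there is no reading), "K" (3x3 intrinsics, pixels), "camera_from_world" (4x4, takes a point from world to camera coordinates). Camera axes: x right, y down, z forward; pixel columns grow to the right and rows downward; lengths in mm; the calibration is good to about 2 mm. A picture is of the moment at which its call begins.
- sign_off(): hands the job in; it is judged then, once.
Trained networks look in a picture, given as the dict that the camera call returned (one of the last four; its "shot" number tells which), for a name from the list of things; names that differ only in an ending like _2 or _b are one class to them, and where a whole thing is asked for, a point or a joint stands for the part that bears it (a point fixed in the world has none). Each returns a list of dicts, best first, with "score" (0 to 1); they miss things now and then, are a little off and sometimes report something else, mostly with a low value. They report only what shows in the picture. A call takes as long as a camera call.
- recognise(picture, query): "rect" ([centre column, centre row, width, height] in pixels, round what is visible of it).
- silhouettes(picture, query): "pixels" (420x560 bool, what is visible of it) and "rect" ([centre column, centre row, width, height] in pixels, round what is visible of it).
- place_of(picture, query): "at" ([column, row] in pixels: a listed point, or the origin of a listed thing).
The state is a dict: "time": time; "qpos": joint angles; "joint_vel": joint speeds; "joint_efforts": joint torques, N m; "tool_pos": TCP position; "tcp_rot": TCP orientation; "force": force on the tool from outside, world axes, zero at the start; "moment": the same for the moment, N m; "gripper_width": finger opening in mm; "grasp_force": force on a finger pad.
Only numpy, scipy, OpenCV 4.12 (cv2) and the standard library are available. Lean on these libraries where they do the work, as an engineer would, in place of code of your own. Each camera call takes 0.05 s, during which the arm holds its last target. There are 200 camera calls.

TASK

Pick up the hand-held analyser and hold its sprung nose squarely and gently against the face of the metal sample in the tilted vice, inside the ring marked on it, with the nose pressed part of the way in but not bottomed, steady for two seconds. Then lay the analyser down gently in its cradle, resting in both saddles with its screen up, and let go; leave everything else where it stands.

Things in the scene. Friction and masses are not known exactly. Their poses are not given: they have to be found in the camera images.
- analyser: Hand-held analyser, loose, 0.34 to 0.54 kg, lying flat. Cream box body 150 x 38 wide x 44 high (x -95 to +55), black screen on top at the rear, dark rubber patch on its sides, black round snout 34 in diameter (to x +85), steel sprung nose. Origin: on the underside, amid the rubber patch; grip point 22 above it, near the centre of mass. x points to the nose, z up out of the screen side.
- nose_tip (a point): Centre of the flat end of the analyser's sprung steel nose, 22 in diameter; at (105, 0, 22) mm in the analyser's frame when the nose is out, same axes as the analyser. Moves in with the nose.
- nose (a joint): How far the sprung nose is pressed in (m): 0 fully out, 0.010 bottomed. It starts to move at about 2 N and needs 0.5 N more per mm (7 N when bottomed).
- vice: Tilting sample vice, fixed to the bench: base 130 x 130 x 12, two grey cheeks 118 high, 116 apart over their outsides, between them a head that pivots 100 above the bench. Origin: centre of its underside, below the pivot; x is the level direction in which the head looks (more or less away from the robot), z up.
- head (a joint): Tilt of the vice head (rad): 0 when the sample's face looks level along the vice's x, growing as it looks upwards; set stiffly somewhere between 0.3 and 0.55, it does not give when pressed gently.
- collar_face (a point): Centre of the front of the head's round dark collar (80 diameter), on the sample's axis, 12 before the pivot. x: outward, square to the sample's face; y level. The sample, an aluminium disc 60 in diameter, sticks out of it by 4 to 30, differently each time and not reported; it is clamped and does not give. On its face a thin dark concentric ring, 39 inside and 44 outside diameter.
- cradle: The analyser's cradle, fixed: grey foot plate 150 x 80 x 8, two U saddles 18 thick centred at x = +55 and -55. They carry the analyser's underside 30 above the bench, between horns 56 apart that rise to 54; between the saddles it is open for the fingers. Origin: centre of its underside; x along the analyser as it lies (nose either way), z up. Laid well, the analyser's origin is straight above it.
- puck0: Bystander, loose: steel sample slug 44 in diameter, 42 high. Origin: centre of its underside.
- puck1: Bystander, loose: steel sample slug like puck0.
- wrench: Bystander, loose: wrench 160 long lying flat. Origin: middle, underside.
- mug: Bystander, loose: white mug 80 in diameter, 95 high. Origin: centre of its underside.
- wash: Bystander, loose: white plastic bottle 64 in diameter, 170 high. Origin: centre of its underside.
- mouse: Bystander, loose: round black computer mouse 62 in diameter, 33 high. Origin: centre of its underside.
- tape: Bystander, loose: roll of clear tape 90 in diameter, 30 high, lying flat. Origin: centre of its underside.

How it is judged:
By the outcome, as a careful person would: the job done as asked, in the order asked, and still so for the second after the job is handed in, with the robot touching nothing.
It also fails if it takes over 58 s, if anything falls off the work surface, if the arm or the gripper's body presses on something with over 40 N, if the wrist force passes 120 N, or if a joint passes its speed limit or range.

## Working session

There is one attempt and no reset: what is moved stays moved. The work goes in short steps, Python scripts to look and compute and a tool call to move; the robot and the scene stay as the last step left them, time stands still between calls to the robot, and variables do not carry over. Pictures are saved under pics/ and viewed, at most 10 in all, crops included, and the job is handed in when it is done.

Besides the shell and the picture viewer there is one more tool, called by a JSON object that holds its "name" and its "arguments", one argument or row to a line. step_arm: Moves the arm, as the interface text tells. Its arguments: {"type":"object","properties":{"rows":{"type":"array"}},"required":["rows"]}

```bash
mkdir -p pics
cat > h.py <<'E'
from bench import *
import numpy as np, cv2
def cloud(p):
    d=p["depth"];K=p["K"];v,u=np.mgrid[:d.shape[0],:d.shape[1]]
    c=np.stack([(u-K[0,2])*d/K[0,0],(v-K[1,2])*d/K[1,1],d],-1)
    T=np.linalg.inv(p["camera_from_world"])
    return c@T[:3,:3].T+T[:3,3]
def px(p,w):
    T=p["camera_from_world"];c=T[:3,:3]@np.array(w)+T[:3,3];q=p["K"]@c;return q[:2]/q[2]
def save(p,n): cv2.imwrite(f"pics/{n}.png",p["frame"][:,:,::-1])
E
python3 - <<'E'
from h import *
s=sense();print(s["time"],s["tool_pos"],s["tcp_rot"],s["gripper_width"])
for n in("scene","top"):
    p=read_camera(n);save(p,n);W=cloud(p);np.savez(f"{n}.npz",**{k:p[k] for k in("frame","depth","K","camera_from_world")})
    T=np.linalg.inv(p["camera_from_world"]);print(n,"cam at",T[:3,3].round(),T[:3,2].round(2))
    for q in("analyser","nose_tip","vice","collar_face","cradle","puck0","wrench","mug","wash","mouse","tape"):
        r=place_of(p,q)[:3 if q=="puck0" else 1]
        for o in r:
            u,v=np.array(o["at"]).round().astype(int);u=min(max(u,0),559);v=min(max(v,0),419)
            print(q,round(o["score"],2),np.round(o["at"],1),W[v,u].round(0))
E
```

```text
0.0 [ 171.96372401 -600.62842327  230.71021769] [[ 9.61401068e-01  2.75150767e-01 -2.03443708e-04]
 [ 2.75150815e-01 -9.61400382e-01  1.15480686e-03]
 [ 1.22155134e-04 -1.16621025e-03 -9.99999313e-01]] 85.19733388036902
scene cam at [1400. -181. 1014.] [-0.64  0.14 -0.75]
analyser 0.71 [168.1 240.8] [ 604. -301.   43.]
nose_tip 0.38 [157.5 206.9] [ 438. -325.    4.]
vice 0.91 [265.9 218.9] [563. -29.  13.]
collar_face 0.9 [265.3 194.9] [580. -32. 130.]
cradle 0.59 [367.5 196.9] [548. 281.  11.]
puck0 0.7 [233.  196.5] [ 456. -105.   15.]
puck0 0.69 [335.1 250.9] [730. 120.  35.]
wrench 0.68 [114.7 275.5] [ 683. -438.   43.]
mug 0.91 [416.  178.1] [539. 428.  48.]
wash 0.82 [117. 274.] [ 681. -432.   45.]
mouse 0.6 [178.  291.5] [ 755. -291.   26.]
tape 0.55 [108.6 235.9] [ 540. -456.   31.]
top cam at [ 513.   -9. 1561.] [ 0.06  0.01 -1.  ]
analyser 0.92 [370.1 220.3] [ 578. -290.   42.]
nose_tip 0.6 [378.6 256.4] [ 471. -319.   35.]
vice 0.75 [380.5 255.6] [ 471. -322.   37.]
collar_face 0.74 [282.9 227.6] [548. -28. 135.]
cradle 0.91 [177.  233.9] [527. 297.   4.]
puck0 0.61 [231.1 178.1] [699. 130.  43.]
puck0 0.56 [304.5 266.1] [437. -94.  42.]
wrench 0.56 [273.  152.8] [783.   5.   6.]
mug 0.66 [128.2 237.6] [512. 449.   1.]
wash 0.82 [414.3 197.4] [ 647. -416.   67.]
mouse 0.7 [370.2 172.4] [ 725. -292.   30.]
tape 0.73 [307.3 267.3] [ 434. -103.   44.]
```

Run:
```python
import cv2
for n in("scene","top"):
    i=cv2.imread(f"pics/{n}.png");cv2.imwrite(f"pics/{n}2.png",cv2.resize(i[110:320,60:460],None,fx=2,fy=2,interpolation=cv2.INTER_CUBIC))
```

```text
(no output)
```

View pics/scene2.png

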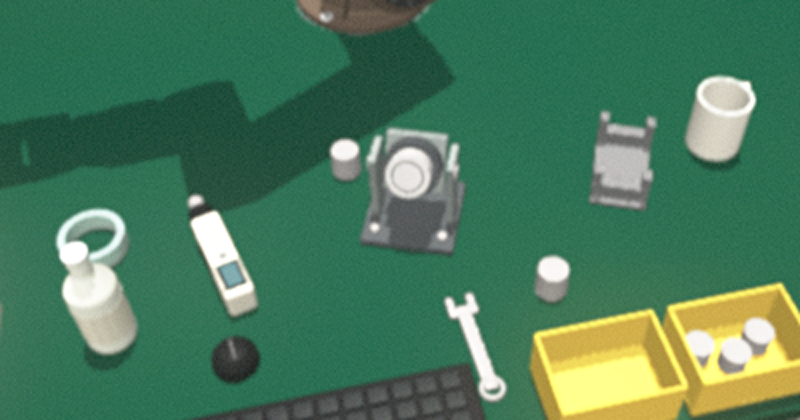

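View pics/top2.png

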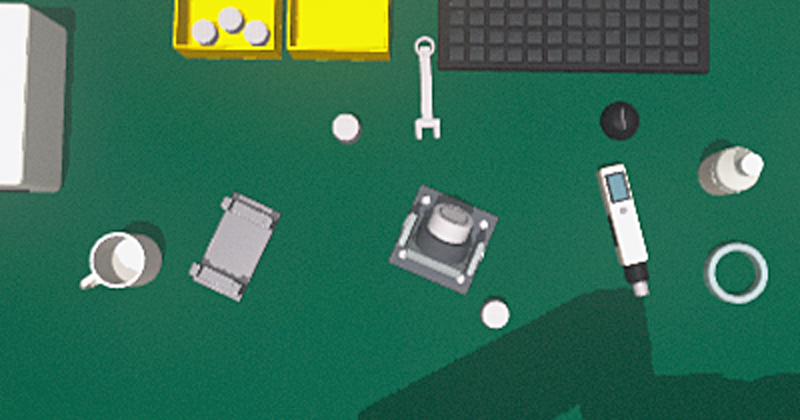

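The scene view shows the analyser at about (170,240) with its nose towards the robot, the vice with its ringed sample at (265,197), and the cradle at (370,192). The top view agrees: analyser at (370,220), vice at (283,228), cradle at (177,234). Next I'll fit the geometry.

```bash
cat > fit.py <<'E'
from h import *
P={n:read_camera(n) for n in("scene","top")}
C={}
for n,p in P.items():
    W=cloud(p)
    for q in("analyser","vice","cradle","collar_face"):
        r=silhouettes(p,q)
        for o in r[:2]: print(n,q,round(o["score"],2),np.round(o["rect"]),o["pixels"].sum())
        if r: C[n,q]=W[r[0]["pixels"]&(p["depth"]>0)]
np.savez("clouds.npz",**{f"{a}_{b}":v for (a,b),v in C.items()})
print("K",P["scene"]["K"][0,0])
for n in P:
    a=C[n,"analyser"];t=a[(a[:,2]>30)&(a[:,2]<60)]
    r=cv2.minAreaRect(t[:,:2].astype(np.float32));print(n,"an",len(t),"z med",np.percentile(t[:,2],[10,50,90]).round(1),r)
    c=C[n,"cradle"]
    for lo,hi in((-5,20),(22,38),(44,65)):
        t=c[(c[:,2]>lo)&(c[:,2]<hi)]
        if len(t)>4: print(n,"cradle",lo,len(t),np.median(t[:,2]).round(1),cv2.minAreaRect(t[:,:2].astype(np.float32)),t[:,:2].mean(0).round(1))
    v=C[n,"vice"];t=v[(v[:,2]>4)&(v[:,2]<20)];print(n,"vice base",len(t),np.median(t[:,2]).round(1),cv2.minAreaRect(t[:,:2].astype(np.float32)))
    W=cloud(P[n]);g=W[(abs(W[...,0]-560)<90)&(abs(W[...,1]+30)<80)&(W[...,2]>70)]
    # ransac planes near tilt
    rng=np.random.default_rng(0)
    left=g
    for k in range(3):
        best=None
        for _ in range(3000):
            s=left[rng.choice(len(left),3,False)];m=np.cross(s[1]-s[0],s[2]-s[0]);L=np.linalg.norm(m)
            if L<100: continue
            m/=L; m*=np.sign(m[0])
            if not(m[0]>.75 and .2<m[2]<.65):continue
            i=abs((left-s[0])@m)<2.5
            if best is None or i.sum()>best.sum():best=i
        f=left[best];c=f.mean(0);m=np.linalg.svd(f-c)[2][2];m*=np.sign(m[0])
        print(n,"plane",best.sum(),"c",c.round(1),"n",m.round(3),"tilt",np.degrees(np.arcsin(m[2])).round(1),"yaw",np.degrees(np.arctan2(m[1],m[0])).round(1),"rms",((f-c)@m).std().round(2),"extent",np.ptp(f,axis=0).round())
        left=left[~best]
E
python3 fit.py
```

```text
scene analyser 0.57 [171. 238.  34.  57.] 871
scene analyser 0.4 [267. 190.  31.  34.] 932
scene vice 0.98 [265. 206.  52.  62.] 2696
scene cradle 0.56 [370. 192.  32.  51.] 1203
scene collar_face 0.59 [267. 191.  33.  30.] 928
scene collar_face 0.21 [263. 205.  54.  62.] 2622
top analyser 0.67 [373. 226.  26.  67.] 842
top analyser 0.31 [273. 156.  11.  52.] 338
top vice 0.6 [283. 228.  50.  54.] 1818
top cradle 0.68 [176. 235.  42.  52.] 1271
top cradle 0.52 [280. 231.  34.  35.] 795
top collar_face 0.62 [281. 232.  32.  36.] 827
K 464.88491724191596
scene an 742 z med [37.1 44.  46.9] ((566.6248168945312, -299.005859375), (199.0406494140625, 38.46765899658203), 14.584247589111328)
scene cradle -5 716 9.3 ((517.2560424804688, 305.4256286621094), (87.89009094238281, 189.27435302734375), 65.92509460449219) [536.6 293.5]
scene cradle 22 310 29.8 ((530.3131103515625, 295.60394287109375), (80.04772186279297, 134.83987426757812), 65.84565734863281) [536.8 292.3]
scene cradle 44 114 53.7 ((530.44384765625, 295.1690673828125), (79.74026489257812, 135.8021697998047), 65.96119689941406) [538
[... 790 characters left out ...]
6962890625, 288.44476318359375), (74.91482543945312, 137.44357299804688), 65.65986633300781) [528.9 294.4]
top cradle 44 102 52.8 ((528.6704711914062, 293.1531066894531), (80.44639587402344, 127.61190032958984), 66.05834197998047) [529.2 290.5]
top vice base 755 11.9 ((545.3875732421875, -26.09222412109375), (131.05287170410156, 131.06906127929688), 67.88847351074219)
top plane 89 c [543.3 -16.  124.9] n [0.77  0.408 0.49 ] tilt 29.3 yaw 27.9 rms 1.35 extent [65. 94. 56.]
top plane 125 c [576.6 -34.6 124. ] n [ 0.828 -0.302  0.472] tilt 28.2 yaw -20.0 rms 1.18 extent [36. 55. 57.]
top plane 93 c [514.1 -19.2 119.3] n [ 0.817 -0.342  0.465] tilt 27.7 yaw -22.7 rms 1.35 extent [ 60. 104.  61.]
```

```bash
cat > plan.py <<'E'
from h import *
from scipy.spatial.transform import Rotation as Ro, Slerp
def Rt(yaw,pitch=0):  # tool x along yaw, raised by pitch; tool z downwards
    y,p=np.radians([yaw,pitch]);x=np.array([np.cos(p)*np.cos(y),np.cos(p)*np.sin(y),np.sin(p)])
    Y=np.array([np.sin(y),-np.cos(y),0]);return np.c_[x,Y,np.cross(x,Y)]
def show(s):
    R=s["tcp_rot"];print("t",round(s["time"],2),"tcp",np.round(s["tool_pos"],1),"yaw",np.degrees(np.arctan2(R[1,0],R[0,0])).round(2),"pitch",np.degrees(np.arcsin(R[2,0])).round(2),"roll",np.degrees(np.arcsin(R[2,1])).round(2),"F",np.round(s["force"],1),"w",round(s["gripper_width"],1),"g",round(s["grasp_force"],1))
def plan(wps,p=None,R=None,step=27,deg=4.5):
    s=sense();show(s)
    p=np.array(s["tool_pos"] if p is None else p);R=np.array(s["tcp_rot"] if R is None else R)
    for tp,tR in wps:
        tp=np.array(tp,float);d=tp-p;a=Ro.from_matrix(R.T@tR).magnitude()*57.3
        n=max(1,int(np.ceil(max(np.linalg.norm(d)/step,a/deg))));p0=p.copy()
        sl=Slerp([0,1],Ro.from_matrix(np.stack([R,tR])))
        for k in range(1,n+1):
            dp=np.round(R.T@(p0+d*k/n-p)/30,2);rv=np.round(Ro.from_matrix(R.T@sl(k/n).as_matrix()).as_rotvec(degrees=True)/5,2)
            print(k,"rot",(rv+0).tolist(),"dp",(dp+0).tolist())
            p=p+R@dp*30;R=R@Ro.from_rotvec(rv*5,degrees=True).as_matrix()
        print("-> ",p.round(1))
E
python3 - <<'E'
from plan import *
A=[570.4,-298.8]
plan([(A+[190],Rt(14.7)),(A+[60],Rt(14.7)),(A+[3.5],Rt(14.7))],step=29.5)
E
```

```text
t 1.7 tcp [ 172.  -600.9  231.3] yaw 15.97 pitch 0.0 roll 0.0 F [ 0.7 -1.1 -1. ] w 85.3 g 0.0
1 rot [0.0, 0.0, 0.01] dp [0.86, -0.33, 0.08]
2 rot [0.0, 0.0, 0.02] dp [0.87, -0.34, 0.07]
3 rot [0.0, 0.0, 0.01] dp [0.86, -0.34, 0.08]
4 rot [0.0, 0.0, 0.02] dp [0.86, -0.34, 0.08]
5 rot [0.0, 0.0, 0.01] dp [0.86, -0.33, 0.07]
6 rot [0.0, 0.0, 0.01] dp [0.86, -0.34, 0.08]
7 rot [0.0, 0.0, 0.02] dp [0.86, -0.35, 0.08]
8 rot [0.0, 0.0, 0.01] dp [0.86, -0.34, 0.07]
9 rot [0.0, 0.0, 0.02] dp [0.86, -0.34, 0.08]
10 rot [0.0, 0.0, 0.01] dp [0.86, -0.35, 0.07]
11 rot [0.0, 0.0, 0.02] dp [0.86, -0.34, 0.08]
12 rot [0.0, 0.0, 0.01] dp [0.86, -0.35, 0.08]
13 rot [0.0, 0.0, 0.01] dp [0.86, -0.34, 0.07]
14 rot [0.0, 0.0, 0.02] dp [0.86, -0.35, 0.08]
15 rot [0.0, 0.0, 0.01] dp [0.85, -0.35, 0.08]
16 rot [0.0, 0.0, 0.02] dp [0.86, -0.35, 0.07]
17 rot [0.0, 0.0, 0.01] dp [0.86, -0.36, 0.08]
18 rot [0.0, 0.0, 0.01] dp [0.85, -0.35, 0.08]
->  [ 570.3 -298.8  189.9]
1 rot [0.0, 0.0, 0.0] dp [0.0, 0.0, 0.87]
2 rot [0.0, 0.0, 0.0] dp [0.0, 0.0, 0.86]
3 rot [0.0, 0.0, 0.0] dp [0.0, 0.0, 0.87]
4 rot [0.0, 0.0, 0.0] dp [0.0, 0.0, 0.86]
5 rot [0.0, 0.0, 0.0] dp [0.0, 0.0, 0.87]
->  [ 570.3 -298.8   60. ]
1 rot [0.0, 0.0, 0.0] dp [0.0, 0.0, 0.94]
2 rot [0.0, 0.0, 0.0] dp [0.0, 0.0, 0.94]
->  [ 570.3 -298.8    3.6]
```

{"name": "step_arm", "arguments": {
  "rows": [
    {"rot": [0, 0, 0.05], "dp": [0.86, -0.34, 0.08], "gripper": 85},
    {"rot": [0, 0, 0.05], "dp": [0.86, -0.34, 0.08], "gripper": 85},
    {"rot": [0, 0, 0.05], "dp": [0.86, -0.34, 0.08], "gripper": 85},
    {"rot": [0, 0, 0.05], "dp": [0.86, -0.34, 0.08], "gripper": 85},
    {"rot": [0, 0, 0.05], "dp": [0.86, -0.34, 0.08], "gripper": 85}
  ]
}}

```text
time: 2.12
tool_pos: [283.6, -516.5, 219.3]
tcp_rot: [[0.967, 0.254, 0.0], [0.254, -0.967, -0.0], [0.0, 0.0, -1.0]]
force: [0.5, 0.4, 0.3]
gripper_width: 85.0
grasp_force: 0.0
```

{"name": "step_arm", "arguments": {
  "rows": [
    {"rot": [0, 0, 0], "dp": [0.86, -0.35, 0.08], "gripper": 85},
    {"rot": [0, 0, 0], "dp": [0.86, -0.35, 0.08], "gripper": 85},
    {"rot": [0, 0, 0], "dp": [0.86, -0.35, 0.08], "gripper": 85},
    {"rot": [0, 0, 0], "dp": [0.86, -0.35, 0.08], "gripper": 85},
    {"rot": [0, 0, 0], "dp": [0.86, -0.35, 0.08], "gripper": 85}
  ]
}}

```text
time: 2.53
tool_pos: [395.1, -432.8, 207.3]
tcp_rot: [[0.967, 0.254, 0.0], [0.254, -0.967, -0.0], [0.0, 0.0, -1.0]]
force: [0.1, -0.7, 0.0]
gripper_width: 85.3
grasp_force: 0.0
```

{"name": "step_arm", "arguments": {
  "rows": [
    {"rot": [0, 0, 0], "dp": [0.86, -0.35, 0.08], "gripper": 85},
    {"rot": [0, 0, 0], "dp": [0.86, -0.35, 0.08], "gripper": 85},
    {"rot": [0, 0, 0], "dp": [0.86, -0.35, 0.08], "gripper": 85},
    {"rot": [0, 0, 0], "dp": [0.86, -0.35, 0.08], "gripper": 85},
    {"rot": [0, 0, 0], "dp": [0.86, -0.35, 0.08], "gripper": 85}
  ]
}}

```text
time: 2.95
tool_pos: [506.6, -349.2, 195.3]
tcp_rot: [[0.967, 0.254, 0.0], [0.254, -0.967, -0.0], [0.0, 0.0, -1.0]]
force: [-0.2, -0.1, -0.7]
gripper_width: 85.0
grasp_force: 0.0
```

{"name": "step_arm", "arguments": {
  "rows": [
    {"rot": [0, 0, 0], "dp": [0.86, -0.35, 0.08], "gripper": 85},
    {"rot": [0, 0, 0], "dp": [0.86, -0.35, 0.08], "gripper": 85},
    {"rot": [0, 0, 0], "dp": [0.86, -0.35, 0.08], "gripper": 85},
    {"rot": [0, 0, 0], "dp": [0, 0, 0], "gripper": 85},
    {"rot": [0, 0, 0], "dp": [0, 0, 0], "gripper": 85}
  ]
}}

```text
time: 3.37
tool_pos: [573.1, -299.1, 187.7]
tcp_rot: [[0.967, 0.256, -0.0], [0.256, -0.967, 0.0], [-0.0, -0.0, -1.0]]
force: [-0.2, -0.2, 0.0]
gripper_width: 85.1
grasp_force: 0.0
```

{"name": "step_arm", "arguments": {
  "rows": [
    {"rot": [0, 0, 0], "dp": [-0.08, -0.03, 0.9], "gripper": 85},
    {"rot": [0, 0, 0], "dp": [0, 0, 0.9], "gripper": 85},
    {"rot": [0, 0, 0], "dp": [0, 0, 0.9], "gripper": 85},
    {"rot": [0, 0, 0], "dp": [0, 0, 0.9], "gripper": 85},
    {"rot": [0, 0, 0], "dp": [0, 0, 0.7], "gripper": 85}
  ]
}}

```text
time: 3.78
tool_pos: [568.5, -300.5, 57.4]
tcp_rot: [[0.967, 0.253, -0.001], [0.253, -0.967, 0.001], [-0.001, -0.001, -1.0]]
force: [-0.4, 0.2, -0.6]
gripper_width: 84.5
grasp_force: 0.0
```

{"name": "step_arm", "arguments": {
  "rows": [
    {"rot": [0, 0, 0], "dp": [0, 0, 0.7], "gripper": 85},
    {"rot": [0, 0, 0], "dp": [0, 0, 0.5], "gripper": 85},
    {"rot": [0, 0, 0], "dp": [0, 0, 0.3], "gripper": 85},
    {"rot": [0, 0, 0], "dp": [0, 0, 0.3], "gripper": 85},
    {"rot": [0, 0, 0], "dp": [0, 0, 0], "gripper": 70}
  ]
}}

```text
time: 4.2
tool_pos: [569.1, -300.1, 4.0]
tcp_rot: [[0.967, 0.254, -0.001], [0.254, -0.967, 0.001], [-0.001, -0.001, -1.0]]
force: [0.3, -0.4, -0.1]
gripper_width: 75.0
grasp_force: 0.0
```

{"name": "step_arm", "arguments": {
  "rows": [
    {"rot": [0, 0, 0], "dp": [0.05, -0.03, 0], "gripper": 60},
    {"rot": [0, 0, 0], "dp": [0, 0, 0], "gripper": 45},
    {"rot": [0, 0, 0], "dp": [0, 0, 0], "gripper": 30},
    {"rot": [0, 0, 0], "dp": [0, 0, 0], "gripper": 30},
    {"rot": [0, 0, 0], "dp": [0, 0, 0], "gripper": 30}
  ]
}}

```text
time: 4.62
tool_pos: [571.7, -298.9, 6.3]
tcp_rot: [[0.967, 0.254, 0.002], [0.254, -0.967, -0.001], [0.001, 0.002, -1.0]]
force: [0.3, 0.9, 5.8]
gripper_width: 37.6
grasp_force: 61.8
```

{"name": "step_arm", "arguments": {
  "rows": [
    {"rot": [0, 0, 0], "dp": [0, 0, 0], "gripper": 30},
    {"rot": [0, 0, 0], "dp": [0, 0, 0], "gripper": 30},
    {"rot": [0, 0, 0], "dp": [0, 0, 0], "gripper": 30},
    {"rot": [0, 0, 0], "dp": [0, 0, -0.1], "gripper": 30},
    {"rot": [0, 0, 0], "dp": [0, 0, 0], "gripper": 30}
  ]
}}

```text
time: 5.03
tool_pos: [571.0, -298.4, 8.4]
tcp_rot: [[0.967, 0.254, -0.0], [0.254, -0.967, 0.0], [-0.0, -0.0, -1.0]]
force: [-0.8, -0.8, -5.1]
gripper_width: 37.5
grasp_force: 60.6
```

Run:
```python
from plan import *
s=sense();p=s["tool_pos"]
plan([([p[0],p[1],150],Rt(14.7)),([705,-90,177],Rt(-22.6,29))],step=28,deg=4.8)
```

```text
t 5.03 tcp [ 571.  -298.4    8.4] yaw 14.73 pitch -0.01 roll -0.01 F [-0.8 -0.8 -5.1] w 37.5 g 60.6
1 rot [0.0, 0.0, 0.0] dp [0.0, 0.0, -0.79]
2 rot [0.0, 0.0, 0.0] dp [0.0, 0.0, -0.78]
3 rot [0.0, 0.0, 0.0] dp [0.0, 0.0, -0.79]
4 rot [0.0, 0.0, 0.0] dp [0.0, 0.0, -0.79]
5 rot [0.0, 0.0, 0.0] dp [0.0, 0.0, -0.78]
6 rot [0.0, 0.0, 0.01] dp [0.0, 0.0, -0.79]
->  [ 571.  -298.4  150. ]
1 rot [-0.19, 0.56, 0.73] dp [0.61, -0.56, -0.09]
2 rot [-0.19, 0.56, 0.73] dp [0.57, -0.59, -0.07]
3 rot [-0.19, 0.56, 0.73] dp [0.54, -0.63, -0.05]
4 rot [-0.18, 0.56, 0.73] dp [0.5, -0.67, -0.04]
5 rot [-0.19, 0.56, 0.73] dp [0.46, -0.69, -0.03]
6 rot [-0.19, 0.56, 0.73] dp [0.42, -0.72, -0.02]
7 rot [-0.19, 0.56, 0.73] dp [0.37, -0.74, -0.01]
8 rot [-0.19, 0.56, 0.72] dp [0.32, -0.77, 0.0]
9 rot [-0.19, 0.56, 0.73] dp [0.27, -0.78, 0.0]
10 rot [-0.19, 0.55, 0.73] dp [0.22, -0.8, -0.01]
->  [704.9 -90.1 177. ]
```

{"name": "step_arm", "arguments": {
  "rows": [
    {"rot": [0, 0, 0], "dp": [0, 0, -0.4], "gripper": 30},
    {"rot": [0, 0, 0], "dp": [0, 0, -0.8], "gripper": 30},
    {"rot": [0, 0, 0], "dp": [0, 0, -0.9], "gripper": 30},
    {"rot": [0, 0, 0], "dp": [0, 0, -0.9], "gripper": 30},
    {"rot": [0, 0, 0], "dp": [0, 0, -0.9], "gripper": 30}
  ]
}}

```text
time: 5.45
tool_pos: [570.7, -298.3, 126.7]
tcp_rot: [[0.967, 0.254, -0.001], [0.254, -0.967, 0.0], [-0.001, -0.0, -1.0]]
force: [-0.1, -0.5, -4.9]
gripper_width: 37.2
grasp_force: 61.0
```

{"name": "step_arm", "arguments": {
  "rows": [
    {"rot": [0, 0, 0], "dp": [0, 0, -0.8], "gripper": 30},
    {"rot": [-0.19, 0.56, 0.73], "dp": [0.61, -0.56, -0.09], "gripper": 30},
    {"rot": [-0.19, 0.56, 0.73], "dp": [0.57, -0.59, -0.07], "gripper": 30},
    {"rot": [-0.19, 0.56, 0.73], "dp": [0.54, -0.63, -0.05], "gripper": 30},
    {"rot": [-0.18, 0.56, 0.73], "dp": [0.5, -0.67, -0.04], "gripper": 30}
  ]
}}

```text
time: 5.87
tool_pos: [624.6, -214.1, 160.6]
tcp_rot: [[0.979, -0.006, 0.202], [0.002, -0.999, -0.04], [0.203, 0.039, -0.978]]
force: [0.6, 0.5, -5.0]
gripper_width: 37.1
grasp_force: 61.2
```

{"name": "step_arm", "arguments": {
  "rows": [
    {"rot": [-0.19, 0.56, 0.73], "dp": [0.46, -0.69, -0.03], "gripper": 30},
    {"rot": [-0.19, 0.56, 0.73], "dp": [0.42, -0.72, -0.02], "gripper": 30},
    {"rot": [-0.19, 0.56, 0.73], "dp": [0.37, -0.74, -0.01], "gripper": 30},
    {"rot": [-0.19, 0.56, 0.72], "dp": [0.32, -0.77, 0], "gripper": 30},
    {"rot": [-0.19, 0.56, 0.73], "dp": [0.27, -0.78, 0], "gripper": 30}
  ]
}}

```text
time: 6.28
tool_pos: [690.7, -111.0, 173.7]
tcp_rot: [[0.852, -0.322, 0.412], [-0.283, -0.947, -0.154], [0.44, 0.015, -0.898]]
force: [0.3, -0.7, -3.9]
gripper_width: 37.6
grasp_force: 61.3
```

{"name": "step_arm", "arguments": {
  "rows": [
    {"rot": [-0.19, 0.55, 0.73], "dp": [0.22, -0.8, -0.01], "gripper": 30},
    {"rot": [0, 0, 0], "dp": [0, 0, 0], "gripper": 30},
    {"rot": [0, 0, 0], "dp": [0, 0, 0], "gripper": 30}
  ]
}}

```text
time: 6.53
tool_pos: [700.6, -94.8, 175.2]
tcp_rot: [[0.822, -0.366, 0.436], [-0.32, -0.931, -0.178], [0.471, 0.007, -0.882]]
force: [-0.4, -0.5, -5.3]
gripper_width: 37.2
grasp_force: 61.4
```

```bash
cat > look.py <<'E'
from plan import *
import sys
s=sense();show(s);R=s["tcp_rot"];t=s["tool_pos"]
ims=[]
for n in("scene","top"):
    p=read_camera(n);W=cloud(p);q=((W-t)@R)  # tool frame
    m=(abs(q[...,1])<24)&(q[...,0]>-140)&(q[...,0]<105)&(q[...,2]>-50)&(q[...,2]<30)&(p["depth"]>0)
    g=q[m];np.savez(f"hold_{n}.npz",g=g)
    print(n,"pts in tool frame",len(g))
    for x0 in range(-140,110,10):
        k=g[(g[:,0]>=x0)&(g[:,0]<x0+10)]
        if len(k)>3: print(x0,len(k),"y",np.percentile(k[:,1],[3,50,97]).round(1),"z",np.percentile(k[:,2],[3,25,50,97]).round(1))
    for qn in("nose_tip","collar_face"):
        print(qn,[(round(o["score"],2),np.round(o["at"],1)) for o in place_of(p,qn)[:2]])
    c=px(p,t).astype(int);f=p["frame"][max(c[1]-75,0):c[1]+75,max(c[0]-66,0):c[0]+66,::-1]
    ims.append(cv2.resize(f,(396,450),interpolation=cv2.INTER_CUBIC));print("crop centre",c)
cv2.imwrite(f"pics/{sys.argv[1]}.png",np.hstack(ims))
E
python3 look.py hold1
```

```text
t 6.53 tcp [700.6 -94.8 175.2] yaw -21.24 pitch 28.09 roll 0.42 F [-0.4 -0.5 -5.3] w 37.2 g 61.4
scene pts in tool frame 803
-80 4 y [0.5 4.3 8.3] z [-34.  -33.7 -33.  -31.6]
-60 4 y [-4.9 -1.8  1.4] z [-39.1 -38.9 -38.5 -38.2]
-50 14 y [-6.   5.4 16.2] z [-39.8 -39.3 -38.7 -37.3]
-40 19 y [-10.9  -0.6  12.7] z [-40.3 -39.7 -39.4 -37.8]
-30 17 y [-11.8   3.2  15. ] z [-40.1 -39.6 -39.1 -37.7]
-20 21 y [-16.1  -2.6  15.7] z [-39.5 -39.2 -38.6 -37.2]
-10 31 y [-16.    3.7  20.5] z [-47.1 -40.1 -39.  -37.2]
0 55 y [-23.1  -5.6  23.2] z [-48.5 -39.  -38.   -9.9]
10 59 y [-23.7 -14.1  23.1] z [-48.3 -39.7 -38.3  -5.4]
20 42 y [-19.5  -8.   14.5] z [-40.1 -39.  -38.5  -8.3]
30 25 y [-19.5 -14.9  13.6] z [-40.3 -39.6 -38.1 -13.8]
40 37 y [-19.6  -9.1  13. ] z [-41.2 -40.6 -39.   -4.2]
50 43 y [-19.3 -11.1  14.2] z [-41.4 -40.4 -39.5  -4.1]
60 40 y [-19.2 -10.   15.3] z [-41.4 -40.3 -39.6  -4.5]
70 44 y [-19.3  -7.9  13.3] z [-40.9 -40.4 -39.3  -4.8]
80 147 y [-19.1  -2.9  16.2] z [-39.4 -37.1 -27.    2.9]
90 198 y [-16.7  -1.1  16. ] z [-36.2 -27.1 -18.    0.8]
nose_tip []
collar_face [(0.85, array([261.8, 195.2]))]
crop centre [248 222]
top pts in tool frame 529
0 37 y [-21.4   3.   21.2] z [-41.2 -38.3 -37.2 -26. ]
10 65 y [-20.7   0.3  23. ] z [-44.8 -39.1 -36.9 -14.9]
20 50 y [-14.2   2.7  21.4] z [-42.3 -39.8 -37.3 -33.7]
30 50 y [-14.5   2.9  20.7] z [-42.1 -39.3 -37.4 -30.5]
40 48 y [-13.9   4.   20.9] z [-42.8 -39.9 -37.6 -32.4]
50 56 y [-13.1   3.4  21.3] z [-43.  -40.  -38.2 -33. ]
60 50 y [-13.6   3.6  21. ] z [-42.9 -40.2 -38.4 -33.3]
70 52 y [-13.9   3.7  21.3] z [-42.3 -40.5 -38.9 -33.6]
80 61 y [-14.4   4.6  21.8] z [-42.5 -39.  -37.1 -20.2]
90 60 y [-11.9   3.3  19.8] z [-39.1 -30.5 -19.4  -0.1]
nose_tip []
collar_face []
crop centre [308 172]
```

View pics/hold1.png

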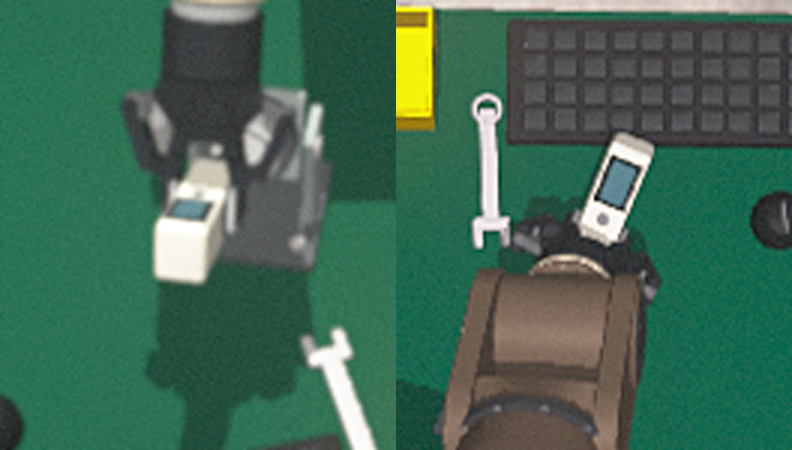

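The hold is good: the analyser sits squarely between the fingers, with its screen at (195,210) in the left half and (615,185) in the right half of the crop. Now I'll refine its in-hand pose.

```bash
cat > fit2.py <<'E'
from plan import *
s=sense();show(s);R=s["tcp_rot"];t=s["tool_pos"]
for n in("scene","top"):
    p=read_camera(n);W=cloud(p);q=(W-t)@R
    m=(abs(q[...,1])<30)&(q[...,0]>18)&(q[...,0]<125)&(q[...,2]>-55)&(q[...,2]<20)&(p["depth"]>0)
    g=q[m]
    T=g[(g[:,2]<-34)&(g[:,0]<85)]
    for _ in range(4):
        A=np.c_[T[:,:2],np.ones(len(T))];c=np.linalg.lstsq(A,T[:,2],rcond=None)[0];r=T[:,2]-A@c;T=T[abs(r)<2.5]
    print(n,"top plane",len(T),"pitch slope deg",np.degrees(np.arctan(c[0])).round(2),"roll",np.degrees(np.arctan(c[1])).round(2),"z at x=45,y=0",(c[0]*45+c[2]).round(1))
    r=cv2.minAreaRect(T[:,:2].astype(np.float32));print(" rect",r)
    F=g[(abs(g[:,0]-97)<8)&(g[:,2]>-33)&(g[:,2]<0)]
    if len(F)>20: print(" rear face x",len(F),np.percentile(F[:,0],[10,50,90]).round(1),"y",np.percentile(F[:,1],[2,98]).round(1),"z",np.percentile(F[:,2],[2,98]).round(1))
    print(" sides y",np.percentile(T[:,1],[1,99]).round(1),"x max",np.percentile(g[:,0],99.5).round(1))
show(sense())
E
python3 fit2.py
```

```text
t 6.83 tcp [700.8 -97.1 175.2] yaw -21.44 pitch 28.17 roll 0.39 F [-0.1  0.4 -5.8] w 37.2 g 61.4
scene top plane 172 pitch slope deg -0.89 roll -1.53 z at x=45,y=0 -39.3
 rect ((51.445987701416016, -0.7166252136230469), (35.422889709472656, 66.38259887695312), 89.75787353515625)
 rear face x 209 [89.6 91.3 93.4] y [-17.9  16.2] z [-31.9  -0.5]
 sides y [-18.1  16.6] x max 94.7
top top plane 216 pitch slope deg -0.66 roll -0.63 z at x=45,y=0 -38.5
 rect ((52.03308868408203, 2.1485519409179688), (36.30275344848633, 65.7660903930664), 89.53424072265625)
 rear face x 49 [89.7 91.2 91.9] y [-14.5  18.1] z [-32.4  -3.2]
 sides y [-15.9  19.1] x max 92.5
t 6.93 tcp [700.9 -96.9 175.2] yaw -21.44 pitch 28.18 roll 0.38 F [ 0.5 -0.2 -4.7] w 37.3 g 61.4
```

Run:
```python
from plan import *
n=Rt(-22.7,29.1)[:,0];R=Rt(-22.7,29.1);piv=np.array([545.4,-26.1,100])
for c in("scene","top"):
    p=dict(np.load(c+".npz"));W=cloud(p);q=(W-piv)@R
    m=(np.hypot(q[...,1],q[...,2])<45)&(q[...,0]>33)&(q[...,0]<47)&(p["depth"]>0)
    g=q[m];x0=np.median(g[:,0])
    g=g[abs(g[:,0]-x0)<3.5]
    A=np.c_[g[:,1:],np.ones(len(g))];k=np.linalg.lstsq(A,g[:,0],rcond=None)[0]
    print(c,len(g),"face d",x0.round(1),"resid tilt deg (yaw,pitch)",np.degrees(k[:2]).round(2),"circle",cv2.minEnclosingCircle(g[:,1:].astype(np.float32)),"pct y",np.percentile(g[:,1],[1,99]).round(1),"z",np.percentile(g[:,2],[1,99]).round(1),"mean",g.mean(0).round(1))
s=sense();off=np.array([-3.7,0.4,5.0]) 
print("n",n.round(3))
```

```text
scene 326 face d 39.5 resid tilt deg (yaw,pitch) [ 0.44 -0.43] circle ((-3.4049134254455566, -1.1391336917877197), 29.61768913269043) pct y [-31.7  24.4] z [-28.4  26.1] mean [39.6 -4.  -1.5]
top 170 face d 39.2 resid tilt deg (yaw,pitch) [0.85 0.22] circle ((-3.162677049636841, -0.7188476324081421), 31.589553833007812) pct y [-29.3  26.8] z [-30.9  28.3] mean [39.4 -1.4 -4.6]
n [ 0.806 -0.337  0.486]
```

```bash
cat > tgt.py <<'E'
from plan import *
F=np.array([545.4,-26.1,100])+Rt(-22.7,29.1)@[39.4,-3.3,-1.0]
n=Rt(-22.3,29.0)[:,0];RT=Rt(-22.3,28.2)
tip=np.array([-109,0,-15.6])
def tcp(c): return F+c*n-RT@tip
if __name__=="__main__":
    print(F.round(1));s=sense();print("tip now rel F in face frame",(Rt(-22.3,29).T@(s["tool_pos"]+s["tcp_rot"]@tip-F)).round(1))
    plan([(tcp(12),RT),(tcp(0),RT)],step=10)
E
python3 tgt.py
```

```text
[578.  -36.2 120. ]
tip now rel F in face frame [37.6 11.   0.9]
t 6.93 tcp [700.9 -96.9 175.2] yaw -21.44 pitch 28.18 roll 0.38 F [ 0.5 -0.2 -4.7] w 37.3 g 61.4
1 rot [0.0, 0.0, 0.05] dp [-0.28, -0.11, -0.01]
2 rot [0.0, 0.0, 0.05] dp [-0.29, -0.11, 0.0]
3 rot [0.01, 0.0, 0.05] dp [-0.28, -0.11, -0.01]
->  [683.4 -79.3 163.6]
1 rot [0.0, 0.0, 0.0] dp [-0.2, 0.0, 0.0]
2 rot [0.0, 0.0, 0.0] dp [-0.2, 0.0, 0.01]
->  [673.8 -75.3 157.7]
```

{"name": "step_arm", "arguments": {
  "rows": [
    {"rot": [0, 0, 0.05], "dp": [-0.28, -0.11, 0], "gripper": 30},
    {"rot": [0, 0, 0.05], "dp": [-0.28, -0.11, 0], "gripper": 30},
    {"rot": [0.01, 0, 0.05], "dp": [-0.28, -0.11, 0], "gripper": 30},
    {"rot": [0, 0, 0], "dp": [0, 0, 0], "gripper": 30},
    {"rot": [0, 0, 0], "dp": [0, 0, 0], "gripper": 30}
  ]
}}

```text
time: 7.35
tool_pos: [684.2, -78.9, 163.3]
tcp_rot: [[0.816, -0.378, 0.437], [-0.333, -0.926, -0.178], [0.472, -0.0, -0.881]]
force: [0.4, 0.5, -4.8]
gripper_width: 37.1
grasp_force: 61.5
```

```bash
python3 tgt.py; python3 look.py near | grep -A99 nope; python3 fit2.py
```

```text
[578.  -36.2 120. ]
tip now rel F in face frame [12.4 -0.6  0.5]
t 7.35 tcp [684.2 -78.9 163.3] yaw -22.23 pitch 28.19 roll -0.02 F [ 0.4  0.5 -4.8] w 37.1 g 61.5
1 rot [-0.01, 0.0, 0.01] dp [-0.01, 0.02, -0.02]
->  [683.5 -79.3 163.7]
1 rot [0.0, 0.0, 0.0] dp [-0.2, 0.0, 0.0]
2 rot [0.0, 0.0, 0.0] dp [-0.2, 0.0, 0.01]
->  [673.8 -75.3 157.8]
t 7.65 tcp [684.4 -79.1 163.4] yaw -22.27 pitch 28.22 roll -0.03 F [-0.1  0.5 -5.2] w 37.4 g 61.5
scene top plane 173 pitch slope deg -0.23 roll -1.2 z at x=45,y=0 -39.5
 rect ((51.45871353149414, -1.2825374603271484), (66.63842010498047, 35.70942306518555), 1.1405055522918701)
 rear face x 193 [89.6 91.2 93.3] y [-18.1  16.4] z [-32.   -0.6]
 sides y [-18.3  16.2] x max 94.7
top top plane 187 pitch slope deg -0.25 roll 0.49 z at x=45,y=0 -38.6
 rect ((51.978878021240234, 1.2663135528564453), (35.80841064453125, 66.24392700195312), 88.89614868164062)
 rear face x 48 [89.9 90.7 91.7] y [-14.9  18.6] z [-32.5  -2.6]
 sides y [-16.3  18.9] x max 92.3
t 7.75 tcp [684.2 -78.9 163.4] yaw -22.26 pitch 28.21 roll -0.03 F [-0.4 -0.2 -5.4] w 37.6 g 61.5
```

View pics/near.png

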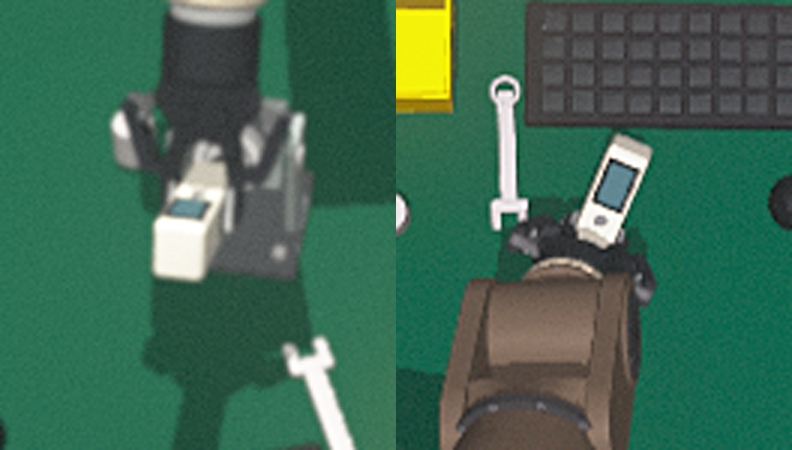

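{"name": "step_arm", "arguments": {
  "rows": [
    {"rot": [0, 0.06, 0], "dp": [-0.1, 0.02, -0.02], "gripper": 30},
    {"rot": [0, 0, 0], "dp": [-0.1, 0, 0], "gripper": 30},
    {"rot": [0, 0, 0], "dp": [-0.08, 0, 0], "gripper": 30},
    {"rot": [0, 0, 0], "dp": [0, 0, 0], "gripper": 30},
    {"rot": [0, 0, 0], "dp": [0, 0, 0], "gripper": 30}
  ]
}}

```text
time: 8.17
tool_pos: [676.7, -76.3, 159.7]
tcp_rot: [[0.813, -0.378, 0.442], [-0.333, -0.926, -0.18], [0.477, -0.0, -0.879]]
force: [0.3, 0.0, -4.5]
gripper_width: 37.4
grasp_force: 61.5
```

```bash
cat > st.py <<'E'
from tgt import *
for i in range(6):
    s=sense();f=s["force"]
    print("t",round(s["time"],2),"tip rel F",(Rt(-22.3,29).T@(s["tool_pos"]+s["tcp_rot"]@tip-F)).round(2),"F face frame",(Rt(-22.3,29).T@(f+np.array([0,0,5.1]))).round(2)); read_camera("top")
show(s);print(s["moment"])
E
python3 st.py
```

```text
t 8.17 tip rel F [ 3.6  -0.19  0.36] F face frame [ 0.53 -0.14 -0.38]
t 8.22 tip rel F [ 3.8  -0.21  0.37] F face frame [-0.09  0.32 -0.21]
t 8.27 tip rel F [ 3.88 -0.21  0.4 ] F face frame [ 0.42 -0.07  0.09]
t 8.32 tip rel F [ 3.89 -0.19  0.41] F face frame [0.65 0.52 0.38]
t 8.37 tip rel F [ 3.89 -0.17  0.41] F face frame [-0.14  0.16 -0.22]
t 8.42 tip rel F [ 3.83 -0.16  0.42] F face frame [0.49 0.17 0.74]
t 8.42 tcp [676.9 -76.4 159.8] yaw -22.25 pitch 28.5 roll -0.03 F [ 0.7 -0.5 -5.5] w 37.4 g 61.5
[0.23410043 0.571757   0.04277573]
```

{"name": "step_arm", "arguments": {
  "rows": [
    {"rot": [0, 0, 0], "dp": [-0.06, 0, 0], "gripper": 30},
    {"rot": [0, 0, 0], "dp": [0, 0, 0], "gripper": 30},
    {"rot": [0, 0, 0], "dp": [0, 0, 0], "gripper": 30}
  ]
}}

```text
time: 8.72
tool_pos: [675.2, -75.8, 158.9]
tcp_rot: [[0.813, -0.378, 0.442], [-0.333, -0.926, -0.18], [0.477, -0.0, -0.879]]
force: [0.5, 0.7, -6.1]
gripper_width: 37.4
grasp_force: 61.5
```

{"name": "step_arm", "arguments": {
  "rows": [
    {"rot": [0, 0, 0], "dp": [-0.06, 0, 0], "gripper": 30},
    {"rot": [0, 0, 0], "dp": [0, 0, 0], "gripper": 30},
    {"rot": [0, 0, 0], "dp": [0, 0, 0], "gripper": 30}
  ]
}}

```text
time: 8.97
tool_pos: [673.8, -75.2, 158.1]
tcp_rot: [[0.813, -0.378, 0.442], [-0.333, -0.926, -0.18], [0.477, -0.0, -0.879]]
force: [1.2, -0.5, -5.4]
gripper_width: 37.6
grasp_force: 61.5
```

{"name": "step_arm", "arguments": {
  "rows": [
    {"rot": [0, 0, 0], "dp": [-0.06, 0, 0], "gripper": 30},
    {"rot": [0, 0, 0], "dp": [0, 0, 0], "gripper": 30},
    {"rot": [0, 0, 0], "dp": [0, 0, 0], "gripper": 30}
  ]
}}

```text
time: 9.22
tool_pos: [672.7, -74.7, 157.5]
tcp_rot: [[0.813, -0.378, 0.443], [-0.333, -0.926, -0.18], [0.478, -0.001, -0.878]]
force: [1.5, -1.5, -2.8]
gripper_width: 37.2
grasp_force: 61.5
```

```bash
python3 st.py
```

```text
t 9.22 tip rel F [-1.25 -0.22  0.34] F face frame [ 2.77  0.8  -1.09]
t 9.27 tip rel F [-1.27 -0.18  0.33] F face frame [2.84 0.66 0.18]
t 9.32 tip rel F [-1.32 -0.19  0.36] F face frame [2.88 0.48 0.12]
t 9.37 tip rel F [-1.37 -0.15  0.35] F face frame [2.92 0.5  0.28]
t 9.42 tip rel F [-1.44 -0.18  0.35] F face frame [ 2.17  0.29 -0.37]
t 9.47 tip rel F [-1.46 -0.18  0.37] F face frame [ 2.82  0.26 -0.22]
t 9.47 tcp [672.6 -74.7 157.3] yaw -22.26 pitch 28.52 roll -0.04 F [ 2.1 -1.1 -3.5] w 37.3 g 61.5
[0.10771414 0.1505688  0.01509351]
```

{"name": "step_arm", "arguments": {
  "rows": [
    {"rot": [0, 0, 0], "dp": [-0.06, 0, 0], "gripper": 30},
    {"rot": [0, 0, 0], "dp": [-0.06, 0, 0], "gripper": 30},
    {"rot": [0, 0, 0], "dp": [0, 0, 0], "gripper": 30},
    {"rot": [0, 0, 0], "dp": [0, 0, 0], "gripper": 30},
    {"rot": [0, 0, 0], "dp": [0, 0, 0], "gripper": 30}
  ]
}}

```text
time: 9.93
tool_pos: [669.7, -73.5, 155.7]
tcp_rot: [[0.813, -0.378, 0.442], [-0.333, -0.926, -0.18], [0.478, -0.001, -0.879]]
force: [4.3, -1.8, -3.1]
gripper_width: 37.1
grasp_force: 61.5
```

```bash
python3 st.py;python3 fit2.py
```

```text
t 9.93 tip rel F [-5.02 -0.19  0.31] F face frame [5.03 0.03 0.54]
t 9.98 tip rel F [-5.04 -0.19  0.32] F face frame [ 5.46 -0.03  1.01]
t 10.03 tip rel F [-5.05 -0.2   0.32] F face frame [ 4.8  -0.15 -0.14]
t 10.08 tip rel F [-5.1  -0.17  0.32] F face frame [ 4.61 -1.08 -0.57]
t 10.13 tip rel F [-5.14 -0.19  0.31] F face frame [ 4.56 -0.24 -0.11]
t 10.18 tip rel F [-5.16 -0.15  0.33] F face frame [4.22 0.31 0.84]
t 10.18 tcp [669.6 -73.5 155.6] yaw -22.26 pitch 28.51 roll -0.03 F [ 3.7 -1.8 -3.8] w 37.2 g 61.5
[-0.03584753 -0.13739365 -0.00092091]
t 10.23 tcp [669.6 -73.4 155.6] yaw -22.26 pitch 28.51 roll -0.03 F [ 4.1 -0.7 -1.8] w 37.6 g 61.5
scene top plane 157 pitch slope deg -0.03 roll -1.78 z at x=45,y=0 -39.5
 rect ((51.84151840209961, -1.1176910400390625), (34.61920166015625, 66.25164794921875), 89.45012664794922)
 rear face x 185 [89.6 91.5 94. ] y [-17.6  16.2] z [-32.4  -0.3]
 sides y [-17.8  16. ] x max 95.7
top top plane 200 pitch slope deg -0.19 roll 0.6 z at x=45,y=0 -38.4
 rect ((51.47435760498047, 1.9341354370117188), (67.17573547363281, 36.754329681396484), 0.7371114492416382)
 rear face x 45 [90.1 91.  92.2] y [-15.   17.2] z [-31.7  -3.5]
 sides y [-16.1  20. ] x max 92.7
t 10.33 tcp [669.5 -73.4 155.5] yaw -22.26 pitch 28.5 roll -0.03 F [ 3.2 -1.2 -2.4] w 37.0 g 61.5
```

{"name": "step_arm", "arguments": {
  "rows": [
    {"rot": [0, 0, 0], "dp": [0, 0, 0], "gripper": 30},
    {"rot": [0, 0, 0], "dp": [0, 0, 0], "gripper": 30},
    {"rot": [0, 0, 0], "dp": [0, 0, 0], "gripper": 30},
    {"rot": [0, 0, 0], "dp": [0, 0, 0], "gripper": 30},
    {"rot": [0, 0, 0], "dp": [0, 0, 0], "gripper": 30}
  ]
}}

```text
time: 10.75
tool_pos: [669.5, -73.4, 155.5]
tcp_rot: [[0.813, -0.378, 0.442], [-0.333, -0.926, -0.18], [0.477, -0.001, -0.879]]
force: [3.4, -1.1, -2.1]
gripper_width: 37.4
grasp_force: 61.5
```

{"name": "step_arm", "arguments": {
  "rows": [
    {"rot": [0, 0, 0], "dp": [0, 0, 0], "gripper": 30},
    {"rot": [0, 0, 0], "dp": [0, 0, 0], "gripper": 30},
    {"rot": [0, 0, 0], "dp": [0, 0, 0], "gripper": 30},
    {"rot": [0, 0, 0], "dp": [0, 0, 0], "gripper": 30},
    {"rot": [0, 0, 0], "dp": [0, 0, 0], "gripper": 30}
  ]
}}

```text
time: 11.17
tool_pos: [669.5, -73.4, 155.5]
tcp_rot: [[0.813, -0.378, 0.442], [-0.333, -0.926, -0.18], [0.477, -0.0, -0.879]]
force: [4.5, -0.9, -2.6]
gripper_width: 37.3
grasp_force: 61.5
```

{"name": "step_arm", "arguments": {
  "rows": [
    {"rot": [0, 0, 0], "dp": [0, 0, 0], "gripper": 30},
    {"rot": [0, 0, 0], "dp": [0, 0, 0], "gripper": 30},
    {"rot": [0, 0, 0], "dp": [0, 0, 0], "gripper": 30},
    {"rot": [0, 0, 0], "dp": [0, 0, 0], "gripper": 30},
    {"rot": [0, 0, 0], "dp": [0, 0, 0], "gripper": 30}
  ]
}}

```text
time: 11.58
tool_pos: [669.5, -73.4, 155.5]
tcp_rot: [[0.813, -0.378, 0.442], [-0.333, -0.926, -0.18], [0.477, -0.0, -0.879]]
force: [4.7, -1.0, -2.4]
gripper_width: 37.5
grasp_force: 61.5
```

{"name": "step_arm", "arguments": {
  "rows": [
    {"rot": [0, 0, 0], "dp": [0, 0, 0], "gripper": 30},
    {"rot": [0, 0, 0], "dp": [0, 0, 0], "gripper": 30},
    {"rot": [0, 0, 0], "dp": [0, 0, 0], "gripper": 30},
    {"rot": [0, 0, 0], "dp": [0, 0, 0], "gripper": 30},
    {"rot": [0, 0, 0], "dp": [0, 0, 0], "gripper": 30}
  ]
}}

```text
time: 12.0
tool_pos: [669.5, -73.4, 155.5]
tcp_rot: [[0.813, -0.379, 0.442], [-0.333, -0.926, -0.18], [0.477, -0.001, -0.879]]
force: [4.0, -1.2, -2.7]
gripper_width: 37.3
grasp_force: 61.5
```

{"name": "step_arm", "arguments": {
  "rows": [
    {"rot": [0, 0, 0], "dp": [0, 0, 0], "gripper": 30},
    {"rot": [0, 0, 0], "dp": [0, 0, 0], "gripper": 30},
    {"rot": [0, 0, 0], "dp": [0, 0, 0], "gripper": 30},
    {"rot": [0, 0, 0], "dp": [0, 0, 0], "gripper": 30},
    {"rot": [0, 0, 0], "dp": [0, 0, 0], "gripper": 30}
  ]
}}

```text
time: 12.42
tool_pos: [669.5, -73.4, 155.5]
tcp_rot: [[0.813, -0.379, 0.442], [-0.333, -0.926, -0.18], [0.477, -0.0, -0.879]]
force: [3.8, -1.4, -2.2]
gripper_width: 37.5
grasp_force: 61.5
```

{"name": "step_arm", "arguments": {
  "rows": [
    {"rot": [0, 0, 0], "dp": [0, 0, 0], "gripper": 30},
    {"rot": [0, 0, 0], "dp": [0, 0, 0], "gripper": 30},
    {"rot": [0, 0, 0], "dp": [0, 0, 0], "gripper": 30},
    {"rot": [0, 0, 0], "dp": [0, 0, 0], "gripper": 30},
    {"rot": [0, 0, 0], "dp": [0, 0, 0], "gripper": 30}
  ]
}}

```text
time: 12.83
tool_pos: [669.5, -73.4, 155.5]
tcp_rot: [[0.813, -0.378, 0.442], [-0.333, -0.926, -0.18], [0.477, -0.0, -0.879]]
force: [4.6, -0.9, -2.9]
gripper_width: 37.3
grasp_force: 61.5
```

```bash
python3 st.py
python3 - <<'E'
from plan import *
s=sense();R=s["tcp_rot"];p=s["tool_pos"]
b=p+R@[60,0,0]+[0,0,5]
# analyser origin (-3.7,0,5) in tool -> above cradle
c=np.array([530.4,294.2,0])+Rt(-24.1)@[3.7,0,0]
print("cradle tcp",c)
plan([(b,R),([b[0]-25,60,215],Rt(-23.3,14)),([c[0],c[1],130],Rt(-24.1))],step=28,deg=4.8)
E
```

```text
t 12.83 tip rel F [-5.28 -0.16  0.33] F face frame [ 5.13 -0.92  0.32]
t 12.88 tip rel F [-5.25 -0.12  0.34] F face frame [ 4.02 -1.4  -0.14]
t 12.93 tip rel F [-5.28 -0.15  0.33] F face frame [ 5.22 -0.47 -0.85]
t 12.98 tip rel F [-5.24 -0.16  0.31] F face frame [ 4.72 -0.54  0.26]
t 13.03 tip rel F [-5.26 -0.17  0.33] F face frame [ 4.59 -1.16  0.94]
t 13.08 tip rel F [-5.25 -0.16  0.33] F face frame [ 4.94  0.3  -0.91]
t 13.08 tcp [669.5 -73.4 155.5] yaw -22.26 pitch 28.5 roll -0.03 F [ 3.5 -1.8 -1.9] w 37.4 g 61.5
[ 0.09009807 -0.08340841 -0.0563134 ]
cradle tcp [533.77748646 292.6891773    0.        ]
t 13.13 tcp [669.5 -73.4 155.5] yaw -22.26 pitch 28.5 roll -0.03 F [ 3.8 -0.9 -2.7] w 37.4 g 61.5
1 rot [0.0, 0.0, 0.0] dp [0.69, 0.0, -0.05]
2 rot [0.0, 0.0, 0.0] dp [0.7, 0.0, -0.05]
3 rot [0.0, 0.0, 0.0] dp [0.69, 0.0, -0.05]
->  [718.2 -93.4 189.2]
1 rot [-0.01, -0.48, 0.03] dp [-0.33, -0.74, -0.34]
2 rot [-0.02, -0.49, 0.04] dp [-0.34, -0.73, -0.33]
3 rot [-0.01, -0.48, 0.03] dp [-0.36, -0.73, -0.31]
4 rot [-0.01, -0.48, 0.03] dp [-0.38, -0.74, -0.3]
5 rot [-0.02, -0.49, 0.03] dp [-0.39, -0.73, -0.28]
6 rot [-0.01, -0.48, 0.04] dp [-0.4, -0.73, -0.27]
->  [693.3  60.1 214.9]
1 rot [0.0, -0.25, 0.01] dp [-0.76, -0.46, 0.08]
2 rot [0.0, -0.26, 0.02] dp [-0.77, -0.45, 0.09]
3 rot [-0.01, -0.25, 0.01] dp [-0.76, -0.45, 0.11]
4 rot [0.0, -0.26, 0.02] dp [-0.76, -0.46, 0.12]
5 rot [0.0, -0.25, 0.01] dp [-0.75, -0.45, 0.14]
6 rot [0.0, -0.26, 0.01] dp [-0.76, -0.45, 0.16]
7 rot [0.0, -0.25, 0.02] dp [-0.75, -0.45, 0.18]
8 rot [-0.01, -0.26, 0.01] dp [-0.74, -0.45, 0.19]
9 rot [0.0, -0.25, 0.02] dp [-0.75, -0.45, 0.21]
10 rot [0.0, -0.25, 0.01] dp [-0.74, -0.45, 0.22]
11 rot [0.0, -0.26, 0.02] dp [-0.73, -0.45, 0.24]
->  [533.8 292.8 130.1]
```

{"name": "step_arm", "arguments": {
  "rows": [
    {"rot": [0, 0, 0], "dp": [0.35, 0, 0], "gripper": 30},
    {"rot": [0, 0, 0], "dp": [0.7, 0, -0.05], "gripper": 30},
    {"rot": [0, 0, 0], "dp": [0.7, 0, -0.05], "gripper": 30},
    {"rot": [0, 0, 0], "dp": [0.35, 0, -0.05], "gripper": 30},
    {"rot": [-0.01, -0.48, 0.03], "dp": [-0.33, -0.74, -0.34], "gripper": 30}
  ]
}}

```text
time: 13.55
tool_pos: [714.8, -71.1, 193.1]
tcp_rot: [[0.83, -0.384, 0.405], [-0.345, -0.923, -0.168], [0.439, 0.0, -0.899]]
force: [0.2, 0.5, -5.4]
gripper_width: 37.6
grasp_force: 61.9
```

{"name": "step_arm", "arguments": {
  "rows": [
    {"rot": [-0.02, -0.49, 0.04], "dp": [-0.34, -0.73, -0.33], "gripper": 30},
    {"rot": [-0.01, -0.48, 0.03], "dp": [-0.36, -0.73, -0.31], "gripper": 30},
    {"rot": [-0.01, -0.48, 0.03], "dp": [-0.38, -0.74, -0.3], "gripper": 30},
    {"rot": [-0.02, -0.49, 0.03], "dp": [-0.39, -0.73, -0.28], "gripper": 30},
    {"rot": [-0.01, -0.48, 0.04], "dp": [-0.4, -0.73, -0.27], "gripper": 30}
  ]
}}

```text
time: 13.97
tool_pos: [692.4, 61.2, 214.6]
tcp_rot: [[0.892, -0.396, 0.217], [-0.384, -0.918, -0.095], [0.237, 0.001, -0.971]]
force: [0.3, -0.3, -4.7]
gripper_width: 37.3
grasp_force: 61.9
```

{"name": "step_arm", "arguments": {
  "rows": [
    {"rot": [0, -0.25, 0.01], "dp": [-0.76, -0.46, 0.08], "gripper": 30},
    {"rot": [0, -0.26, 0.02], "dp": [-0.77, -0.45, 0.09], "gripper": 30},
    {"rot": [-0.01, -0.25, 0.01], "dp": [-0.76, -0.45, 0.11], "gripper": 30},
    {"rot": [0, -0.26, 0.02], "dp": [-0.76, -0.46, 0.12], "gripper": 30},
    {"rot": [0, -0.25, 0.01], "dp": [-0.75, -0.45, 0.14], "gripper": 30}
  ]
}}

```text
time: 14.38
tool_pos: [619.5, 166.4, 175.6]
tcp_rot: [[0.908, -0.401, 0.118], [-0.398, -0.916, -0.053], [0.13, 0.001, -0.992]]
force: [0.8, 0.1, -4.5]
gripper_width: 37.2
grasp_force: 62.0
```

{"name": "step_arm", "arguments": {
  "rows": [
    {"rot": [0, -0.26, 0.01], "dp": [-0.76, -0.45, 0.16], "gripper": 30},
    {"rot": [0, -0.25, 0.02], "dp": [-0.75, -0.45, 0.18], "gripper": 30},
    {"rot": [-0.01, -0.26, 0.01], "dp": [-0.74, -0.45, 0.19], "gripper": 30},
    {"rot": [0, -0.25, 0.02], "dp": [-0.75, -0.45, 0.21], "gripper": 30},
    {"rot": [0, -0.25, 0.01], "dp": [-0.74, -0.45, 0.22], "gripper": 30}
  ]
}}

```text
time: 14.8
tool_pos: [546.9, 272.1, 137.1]
tcp_rot: [[0.913, -0.407, 0.017], [-0.407, -0.913, -0.01], [0.02, 0.002, -1.0]]
force: [0.1, 0.5, -5.3]
gripper_width: 37.1
grasp_force: 62.0
```

{"name": "step_arm", "arguments": {
  "rows": [
    {"rot": [0, -0.26, 0.02], "dp": [-0.73, -0.45, 0.24], "gripper": 30},
    {"rot": [0, 0, 0], "dp": [0, 0, 0], "gripper": 30},
    {"rot": [0, 0, 0], "dp": [0, 0, 0], "gripper": 30},
    {"rot": [0, 0, 0], "dp": [0, 0, 0], "gripper": 30}
  ]
}}

```text
time: 15.13
tool_pos: [534.2, 292.3, 130.2]
tcp_rot: [[0.913, -0.408, -0.0], [-0.408, -0.913, -0.0], [-0.0, 0.001, -1.0]]
force: [-0.0, -0.3, -6.1]
gripper_width: 37.5
grasp_force: 62.0
```

```bash
python3 fit2.py
python3 - <<'E'
from plan import *
s=sense()
plan([([533.8,292.7,90],Rt(-24.1)),([533.8,292.7,45],Rt(-24.1))],step=28)
# cradle re-measure at horn level
for n in("scene","top"):
    p=read_camera(n);W=cloud(p);d=(W-[530.4,294.2,0])@np.c_[Rt(-24.1)[:,0],-Rt(-24.1)[:,1],[0,0,1]]
    for lo,hi in((44,64),(4,13)):
        m=(d[...,2]>lo)&(d[...,2]<hi)&(abs(d[...,0])<90)&(abs(d[...,1])<50)&(p["depth"]>0);g=d[m]
        print(n,lo,len(g),"x",np.percentile(g[:,0],[2,98]).round(1),"y",np.percentile(g[:,1],[2,98]).round(1))
    print(cv2.minAreaRect(g[:,:2].astype(np.float32)))
E
```

```text
t 15.13 tcp [534.2 292.3 130.2] yaw -24.09 pitch -0.01 roll 0.04 F [-0.  -0.3 -6.1] w 37.5 g 62.0
scene top plane 188 pitch slope deg -0.63 roll -1.18 z at x=45,y=0 -39.1
 rect ((51.450347900390625, 0.05859375), (66.29948425292969, 35.15518569946289), 0.578092098236084)
 rear face x 105 [89.5 91.2 93.2] y [-17.   16.5] z [-31.9  -0.9]
 sides y [-17.3  17.4] x max 94.8
top top plane 108 pitch slope deg 0.44 roll -1.7 z at x=45,y=0 -38.4
 rect ((57.855377197265625, 2.833782196044922), (36.07874298095703, 53.175872802734375), 88.35420989990234)
 sides y [-15.   20.1] x max 91.2
t 15.23 tcp [534.7 291.9 130.6] yaw -24.16 pitch 0.01 roll -0.01 F [ 0.4 -0.2 -4.5] w 37.3 g 62.0
t 15.23 tcp [534.7 291.9 130.6] yaw -24.16 pitch 0.01 roll -0.01 F [ 0.4 -0.2 -4.5] w 37.3 g 62.0
1 rot [0.0, 0.0, -0.01] dp [-0.02, -0.01, 0.68]
2 rot [0.0, 0.0, 0.0] dp [-0.02, 0.0, 0.67]
->  [533.7 292.7  90.1]
1 rot [0.0, 0.0, 0.0] dp [0.0, 0.0, 0.75]
2 rot [0.0, 0.0, 0.0] dp [0.0, 0.0, 0.75]
->  [533.7 292.7  45.1]
scene 44 118 x [-63.1  66.1] y [-38.5  40.4]
scene 4 503 x [-48.8  76.8] y [-42.   40.2]
((2.4811859130859375, -0.8028106689453125), (99.66413879394531, 169.30076599121094), 89.17240142822266)
top 44 26 x [46.3 62.3] y [-41.6 -29.8]
top 4 233 x [-35.4  84.7] y [-44.4  -0.5]
((20.797882080078125, -23.668933868408203), (138.15203857421875, 48.5196533203125), 0.8870631456375122)
```

{"name": "step_arm", "arguments": {
  "rows": [
    {"rot": [0, 0, 0], "dp": [-0.01, -0.01, 0.6], "gripper": 30},
    {"rot": [0, 0, 0], "dp": [0, 0, 0.8], "gripper": 30},
    {"rot": [0, 0, 0], "dp": [0, 0, 0.7], "gripper": 30},
    {"rot": [0, 0, 0], "dp": [0, 0, 0.5], "gripper": 30},
    {"rot": [0, 0, 0], "dp": [0, 0, 0.25], "gripper": 30}
  ]
}}

```text
time: 15.75
tool_pos: [533.8, 292.2, 43.1]
tcp_rot: [[0.912, -0.409, -0.002], [-0.409, -0.912, -0.001], [-0.002, 0.002, -1.0]]
force: [0.4, 1.0, -5.3]
gripper_width: 37.4
grasp_force: 62.1
```

{"name": "step_arm", "arguments": {
  "rows": [
    {"rot": [0, 0, 0], "dp": [0, 0, 0], "gripper": 30},
    {"rot": [0, 0, 0], "dp": [0, 0, 0.1], "gripper": 30},
    {"rot": [0, 0, 0], "dp": [0, 0, 0], "gripper": 30},
    {"rot": [0, 0, 0], "dp": [0, 0, 0], "gripper": 30}
  ]
}}

```text
time: 16.08
tool_pos: [534.6, 293.1, 42.9]
tcp_rot: [[0.913, -0.409, 0.001], [-0.409, -0.913, 0.001], [0.001, -0.001, -1.0]]
force: [0.7, 0.1, -4.9]
gripper_width: 37.2
grasp_force: 62.1
```

```bash
python3 look.py place | head -1; python3 -c "
from plan import *
for i in range(3): show(sense()); read_camera('top')"
```

```text
t 16.08 tcp [534.6 293.1  42.9] yaw -24.13 pitch 0.05 roll -0.07 F [ 0.7  0.1 -4.9] w 37.2 g 62.1
t 16.38 tcp [534.2 293.1  42.3] yaw -24.12 pitch 0.02 roll -0.03 F [-0.  -0.2 -5.2] w 37.3 g 62.1
t 16.43 tcp [534.2 293.1  42.2] yaw -24.12 pitch 0.01 roll -0.03 F [-1.  -0.2 -5.4] w 37.2 g 62.1
t 16.48 tcp [534.2 293.1  42.1] yaw -24.12 pitch 0.01 roll -0.02 F [-1.3 -0.2 -5.1] w 37.3 g 62.1
```

View pics/place.png

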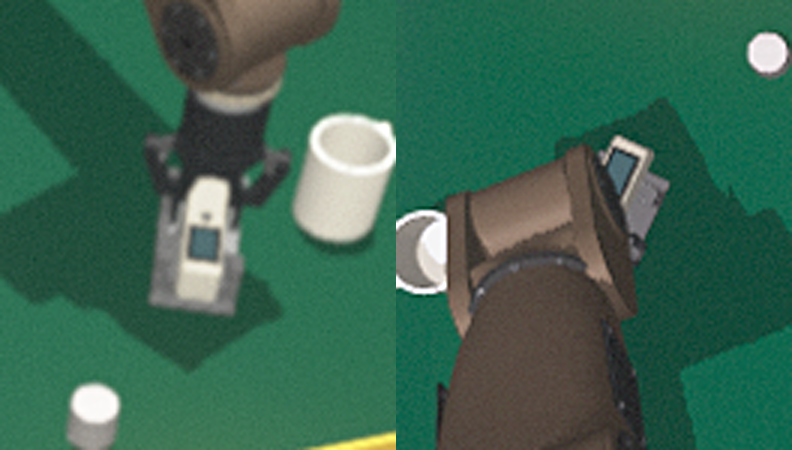

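The analyser is centred over the cradle between the horns (crop left, about (207,240)). I'll lower it gently until it touches.

{"name": "step_arm", "arguments": {
  "rows": [
    {"rot": [0, 0, 0], "dp": [0, 0, 0.07], "gripper": 30},
    {"rot": [0, 0, 0], "dp": [0, 0, 0.06], "gripper": 30},
    {"rot": [0, 0, 0], "dp": [0, 0, 0], "gripper": 30},
    {"rot": [0, 0, 0], "dp": [0, 0, 0], "gripper": 30},
    {"rot": [0, 0, 0], "dp": [0, 0, 0], "gripper": 30}
  ]
}}

```text
time: 16.95
tool_pos: [534.1, 293.0, 37.9]
tcp_rot: [[0.913, -0.409, -0.0], [-0.409, -0.913, 0.0], [-0.0, -0.0, -1.0]]
force: [0.1, 0.6, -4.9]
gripper_width: 37.4
grasp_force: 62.1
```

{"name": "step_arm", "arguments": {
  "rows": [
    {"rot": [0, 0, 0], "dp": [0, 0, 0.04], "gripper": 30},
    {"rot": [0, 0, 0], "dp": [0, 0, 0], "gripper": 30},
    {"rot": [0, 0, 0], "dp": [0, 0, 0], "gripper": 30},
    {"rot": [0, 0, 0], "dp": [0, 0, 0], "gripper": 30}
  ]
}}

```text
time: 17.28
tool_pos: [534.1, 293.0, 36.8]
tcp_rot: [[0.913, -0.409, -0.0], [-0.409, -0.913, 0.0], [-0.0, -0.0, -1.0]]
force: [-0.2, -0.3, -4.2]
gripper_width: 37.0
grasp_force: 62.1
```

{"name": "step_arm", "arguments": {
  "rows": [
    {"rot": [0, 0, 0], "dp": [0, 0, 0.03], "gripper": 30},
    {"rot": [0, 0, 0], "dp": [0, 0, 0], "gripper": 30},
    {"rot": [0, 0, 0], "dp": [0, 0, 0], "gripper": 30},
    {"rot": [0, 0, 0], "dp": [0, 0, 0], "gripper": 30}
  ]
}}

```text
time: 17.62
tool_pos: [534.3, 293.1, 36.3]
tcp_rot: [[0.913, -0.409, 0.0], [-0.409, -0.913, 0.0], [0.0, -0.0, -1.0]]
force: [-2.3, -0.1, 1.8]
gripper_width: 37.3
grasp_force: 62.8
```

{"name": "step_arm", "arguments": {
  "rows": [
    {"rot": [0, 0, 0], "dp": [0, 0, 0], "gripper": 39},
    {"rot": [0, 0, 0], "dp": [0, 0, 0], "gripper": 42},
    {"rot": [0, 0, 0], "dp": [0, 0, 0], "gripper": 48},
    {"rot": [0, 0, 0], "dp": [0, 0, 0], "gripper": 56},
    {"rot": [0, 0, 0], "dp": [0, 0, 0], "gripper": 62}
  ]
}}

```text
time: 18.03
tool_pos: [534.2, 293.1, 35.9]
tcp_rot: [[0.913, -0.409, 0.0], [-0.409, -0.913, 0.0], [0.0, -0.0, -1.0]]
force: [-0.5, -0.0, 1.0]
gripper_width: 62.0
grasp_force: 0.0
```

{"name": "step_arm", "arguments": {
  "rows": [
    {"rot": [0, 0, 0], "dp": [0, 0, 0], "gripper": 66},
    {"rot": [0, 0, 0], "dp": [0, 0, 0], "gripper": 66},
    {"rot": [0, 0, 0], "dp": [0, 0, -0.3], "gripper": 66},
    {"rot": [0, 0, 0], "dp": [0, 0, -0.5], "gripper": 66},
    {"rot": [0, 0, 0], "dp": [0, 0, -0.7], "gripper": 66}
  ]
}}

```text
time: 18.45
tool_pos: [533.6, 292.8, 80.8]
tcp_rot: [[0.913, -0.409, -0.002], [-0.409, -0.913, -0.001], [-0.002, 0.002, -1.0]]
force: [-0.2, -0.4, 0.6]
gripper_width: 66.0
grasp_force: 0.0
```

{"name": "step_arm", "arguments": {
  "rows": [
    {"rot": [0, 0, 0], "dp": [0, 0, -0.9], "gripper": 66},
    {"rot": [0, 0, 0], "dp": [0, 0, -0.9], "gripper": 66},
    {"rot": [0, 0, 0], "dp": [0, 0, -0.9], "gripper": 66},
    {"rot": [0, 0, 0], "dp": [0, 0, -0.9], "gripper": 66},
    {"rot": [0, 0, 0], "dp": [0, 0, -0.9], "gripper": 66}
  ]
}}

```text
time: 18.87
tool_pos: [533.8, 292.9, 218.1]
tcp_rot: [[0.913, -0.409, 0.0], [-0.409, -0.913, 0.0], [0.0, -0.001, -1.0]]
force: [-0.3, -0.3, 0.3]
gripper_width: 66.3
grasp_force: 0.0
```

Run:
```python
from plan import *
show(sense())
ims=[]
ax=np.c_[Rt(-24.1)[:,0],-Rt(-24.1)[:,1],[0,0,1]]
for n in("scene","top"):
    p=read_camera(n);W=cloud(p);d=(W-[530.4,294.2,0])@ax
    m=(d[...,2]>64)&(d[...,2]<84)&(abs(d[...,0])<130)&(abs(d[...,1])<40)&(p["depth"]>0);g=d[m]
    k=np.linalg.lstsq(np.c_[g[:,:2],np.ones(len(g))],g[:,2],rcond=None)[0]
    print(n,len(g),"z",np.median(g[:,2]).round(1),"slopes deg",np.degrees(k[:2]).round(2),"x",np.percentile(g[:,0],[1,99]).round(1),"y",np.percentile(g[:,1],[1,99]).round(1))
    c=px(p,[530,294,40]).astype(int);ims.append(cv2.resize(p["frame"][c[1]-75:c[1]+75,c[0]-66:c[0]+66,::-1],(396,450),interpolation=cv2.INTER_CUBIC))
cv2.imwrite("pics/done.png",np.hstack(ims))
```

```text
t 18.87 tcp [533.8 292.9 218.1] yaw -24.12 pitch 0.01 roll -0.03 F [-0.3 -0.3  0.3] w 66.3 g 0.0
scene 583 z 74.8 slopes deg [1.04 0.85] x [-87.9  97. ] y [-18.   19.1]
top 398 z 73.3 slopes deg [0.69 1.35] x [ 3.2 93.8] y [-21.2  16.6]
```

View pics/done.png

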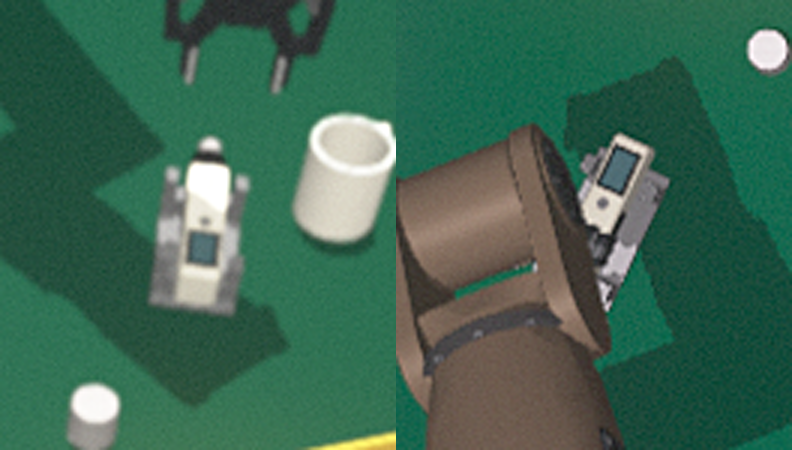

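The analyser lies in both saddles with its screen up (crop left, about (207,235)), its top at 74 mm, centred and level. The gripper is clear of it, so I'm handing in.

```bash
python3 -c "
from bench import *
print(sign_off())"
```

```text
the job is handed in; nothing more can be done
None
```

The analyser's nose was held about 5 mm in (roughly 4.8 N) inside the ring for over two seconds. It was then laid screen-up in both cradle saddles and released, and the job was handed in at about 19 s.

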